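# Set the seasoning shakers back in the rice-counter tray

### The arm

A 6-joint arm with a two-finger parallel gripper is mounted at the origin on the work surface. World frame = base frame: x ahead of the robot, y to its left, z up, the work surface at z = 0. Lengths are in m, angles in rad, forces in N, time in s.
With the tool pointing down it reaches from about 0.225 to 0.725 m from the base axis. Payload 3.1 kg.
Tool frame: the origin (TCP) lies between the finger pads; the fingertips stand 14 mm ahead of it and the grasp point (between the pads) lies 5 mm behind it; z points along the fingers, y is the direction in which the jaws open and shut (so a half turn about z gives the same grasp; the last joint's range is limited). The gripper opens to 85 mm and grips with 20 to 120 N. Pads are 22 mm wide; open, the fingers measure 114 mm over their backs; the gripper's body (76 mm by 85 mm) begins 54 mm behind the grasp point. The pads swing forward as they close: fully open they stand 13 mm farther back than shut.
Start: joints at [1.221, 0.048, 0.099, 1.622, 0, 1.443], TCP at [0.116, 0.512, 0.245] pointing down, gripper open.
Joint ranges: [-2.91, 2.91], [-0.99, 1.94], [-1.21, 1.42], [-2.12, 2.29], [-1.49, 1.47], [-3.14, 3.14]. Speed limits (rad/s): [2.79, 2.79, 3.14, 3.14, 3.14, 3.14].

### API

Orientations are given as a unit quaternion [w, x, y, z].
In Python, from bench import env, snapshot, camera_info gives the robot as it stands.
- The arm moves only by the shell command python3 -m creep 'ROWS' [FORCE]. ROWS is JSON, a list of rows, each an object with "delta_pos": the shift along the tool's x, y, z in cm, a list of three; "twist": the turn about the tool's z in rad; "claw": the closure, from 0 (fully open) to 1 (shut). In form: [{"delta_pos": [x, y, z], "twist": twist, "claw": claw}, ...]. A call has exactly 8 rows; each row is the pose to reach, as a shift and turn from the pose commanded when the call began, along the tool's axes at that moment; what a row does not reach only later rows make up. A row lasts 1/10 s, in which the tool goes at most 50 mm and 8.59 degrees, less where a joint would pass 70% of its speed; a pose out of reach is approached as far as the arm can. A call with a gripper value outside its range is refused whole. The fingers move at their own pace and stop on an object; FORCE is the grip in N (left out, the last holds). Time passes only in rows, so rows that repeat a pose let the fingers close, or fill a call up. It gives the time, the measured TCP pose, the force and the opening at its end, in the units of the state.
- env.sense(): the state, without advancing time (a new reading comes with each control period).
- snapshot(name): name is "scene" or "top" or "wrist"; returns (picture, depth): 400x640x3 uint8, red, green, blue; 400x640 float32, m along the optical axis (not along the pixel's ray), 0 where there is no reading.
- camera_info(name): a dict with "intrinsics" (3x3 intrinsics, pixels), "D" ([k1, k2, p1, p2, k3] as OpenCV has them; the pictures are not rectified), "R" (3x3) and "t" (3): a world point X has camera coordinates R X + t; the wrist camera has in their place "tool_from_camera" (4x4, takes a point from camera to tool coordinates, whose origin is the TCP and whose axes are the flange's). Camera axes: x right, y down, z forward; pixel columns grow to the right and rows downward; lengths in m; the calibration is good to about 2 mm. A picture is of the moment at which its call begins: read the wrist's pose just before it. camera_info takes no time and is no camera call.
- env.close_job(): hands the job in, once; it reports no verdict.
The state is a dict: "t": time; "joint_positions": joint angles; "dq": joint speeds; "effort": joint torques, N m; "eef_pos": TCP position; "eef_rot": TCP orientation; "force": force on the tool from outside, world axes, zero at the start; "wrist_torque": the same for the moment, N m; "grip_width": opening from 0.0 (shut) to 1.0 (fully open).
Only numpy, scipy, OpenCV 4.12 (cv2) and the standard library are available. Lean on these libraries where they do the work, as an engineer would, in place of code of your own. Each camera call takes 0.05 s, during which the arm holds its last target. There are 200 camera calls.

### The job

Get the rice counter's seasoning tray ready for customers: stand each of the four clear shakers upright on the pad of its own lid colour in the white tray, wholly on the pad, setting it down without dropping it. Two steel-bodied shakers with black spouts look alike but belong to the kitchen: leave them where they stand.

Things in the scene. Friction and masses are not known exactly. Their poses are not given: they have to be found in the camera images.
- shaker_red_center (a point): Seasoning shaker that belongs in the tray: upright clear round jar with brown seasoning inside, red lid, small WHITE spout cap on top. Body 46 mm diameter and 60 mm tall, lid 39 mm diameter from 60 to 76 mm, spout 20 mm diameter up to 84 mm; about 0.1 to 0.2 kg. This point is on its axis half-way up, 42 mm above its underside; z is its upward axis. It stands on the counter (z = 0).
- shaker_yellow_center (a point): Seasoning shaker that belongs in the tray: upright clear round jar with brown seasoning inside, yellow lid, small WHITE spout cap on top. Body 46 mm diameter and 60 mm tall, lid 39 mm diameter from 60 to 76 mm, spout 20 mm diameter up to 84 mm; about 0.1 to 0.2 kg. This point is on its axis half-way up, 42 mm above its underside; z is its upward axis. It stands on the counter (z = 0).
- shaker_green_center (a point): Seasoning shaker that belongs in the tray: upright clear round jar with brown seasoning inside, green lid, small WHITE spout cap on top. Body 46 mm diameter and 60 mm tall, lid 39 mm diameter from 60 to 76 mm, spout 20 mm diameter up to 84 mm; about 0.1 to 0.2 kg. This point is on its axis half-way up, 42 mm above its underside; z is its upward axis. It stands on the counter (z = 0).
- shaker_blue_center (a point): Seasoning shaker that belongs in the tray: upright clear round jar with brown seasoning inside, blue lid, small WHITE spout cap on top. Body 46 mm diameter and 60 mm tall, lid 39 mm diameter from 60 to 76 mm, spout 20 mm diameter up to 84 mm; about 0.1 to 0.2 kg. This point is on its axis half-way up, 42 mm above its underside; z is its upward axis. It stands on the counter (z = 0).
- pad_red_top (a point): Red round pad, 76 mm diameter, fixed on the floor of one of the four compartments of the white tray. This point is the centre of its top face, 8 mm above the counter; x and y run along the tray's sides. The tray is fixed to the counter, 212 mm square, four compartments (2 by 2) of about 98 mm inside, centres 102 mm apart, walls 5 mm thick, rims 26 mm above the counter. Which pad is in which compartment changes.
- pad_yellow_top (a point): Yellow round pad, 76 mm diameter, fixed on the floor of one of the four compartments of the white tray. This point is the centre of its top face, 8 mm above the counter; x and y run along the tray's sides. The tray is fixed to the counter, 212 mm square, four compartments (2 by 2) of about 98 mm inside, centres 102 mm apart, walls 5 mm thick, rims 26 mm above the counter. Which pad is in which compartment changes.
- pad_green_top (a point): Green round pad, 76 mm diameter, fixed on the floor of one of the four compartments of the white tray. This point is the centre of its top face, 8 mm above the counter; x and y run along the tray's sides. The tray is fixed to the counter, 212 mm square, four compartments (2 by 2) of about 98 mm inside, centres 102 mm apart, walls 5 mm thick, rims 26 mm above the counter. Which pad is in which compartment changes.
- pad_blue_top (a point): Blue round pad, 76 mm diameter, fixed on the floor of one of the four compartments of the white tray. This point is the centre of its top face, 8 mm above the counter; x and y run along the tray's sides. The tray is fixed to the counter, 212 mm square, four compartments (2 by 2) of about 98 mm inside, centres 102 mm apart, walls 5 mm thick, rims 26 mm above the counter. Which pad is in which compartment changes.
- kitchen_red_center (a point): Look-alike to leave alone: the kitchen's own shaker, same shape and size as the others and with a red lid too, but an opaque STEEL body and a BLACK spout cap. This point is on its axis half-way up, 42 mm above its underside.
- kitchen_green_center (a point): Look-alike to leave alone: the kitchen's own shaker, same shape and size as the others and with a green lid too, but an opaque STEEL body and a BLACK spout cap. This point is on its axis half-way up, 42 mm above its underside.

How it is judged:
By the outcome, as a careful person would: the job done as asked, in the order asked, and still so for the second after the job is handed in, with the robot touching nothing.
It also fails if it takes over 99 s, if anything falls off the work surface, if the arm or the gripper's body presses on something with over 40 N, if the wrist force passes 120 N, or if a joint passes its speed limit or range.

## Working session

There is one attempt and no reset: what is moved stays moved. The work goes in short steps, Python scripts to look and compute and a shell command to move; the robot and the scene stay as the last step left them, time stands still between calls to the robot, and variables do not carry over. Pictures are saved under pics/ and viewed, about 12 in all and at most 16, crops included, and the job is handed in when it is done.

```bash
ls; mkdir -p pics
python3 - <<'E'
from bench import env,snapshot,camera_info
import cv2
for n in ["scene","top"]:
    p,d=snapshot(n); cv2.imwrite(f"pics/{n}0.png",p[:,:,::-1])
    c=camera_info(n);print(n,c)
print(env.sense())
E
```

```text
pics
scene {'intrinsics': array([[366.2898476 ,   0.        , 316.23415432],
       [  0.        , 366.2898476 , 197.73110235],
       [  0.        ,   0.        ,   1.        ]]), 'D': array([-0.05208766,  0.        ,  0.        ,  0.        ,  0.        ]), 'R': array([[-0.21099771,  0.9774828 , -0.00270855],
       [ 0.65426638,  0.13916901, -0.74334884],
       [-0.72623376, -0.15861702, -0.66889847]]), 't': array([ 0.09657028, -0.28622898,  1.31922277])}
top {'intrinsics': array([[418.50957498,   0.        , 322.02489364],
       [  0.        , 418.50957498, 196.6252894 ],
       [  0.        ,   0.        ,   1.        ]]), 'D': array([-0.06109559,  0.        ,  0.        ,  0.        ,  0.        ]), 'R': array([[ 0.02203874, -0.99966847, -0.01331328],
       [-0.99363379, -0.02043023, -0.11079035],
       [ 0.11048163,  0.0156702 , -0.99375462]]), 't': array([-6.16726143e-05,  5.08326184e-01,  1.05470910e+00])}
{'t': 0.1, 'joint_positions': array([ 1.22122785e+00,  4.86892352e-02,  9.77628155e-02,  1.62196823e+00,
       -8.29040503e-07,  1.44301809e+00]), 'dq': array([-0.00041946, -0.00293573,  0.00477727, -0.00174568,  0.00013473,
        0.00028415]), 'effort': array([ 1.66459129e-03, -3.39852297e+01,  3.20935500e+01,  1.58814993e-02,
       -2.29658772e-04, -6.27330209e-06]), 'eef_pos': array([0.11531471, 0.51166184, 0.24423179]), 'eef_rot': array([-2.47633907e-04,  1.10667903e-01,  9.93856888e-01, -1.01952009e-03]), 'force': array([-0.14612627, -0.12998463,  0.62013239]), 'wrist_torque': array([-0.01150124,  0.05146077,  0.00857061]), 'grip_width': 0.9967910131464386}
```

View pics/top0.png

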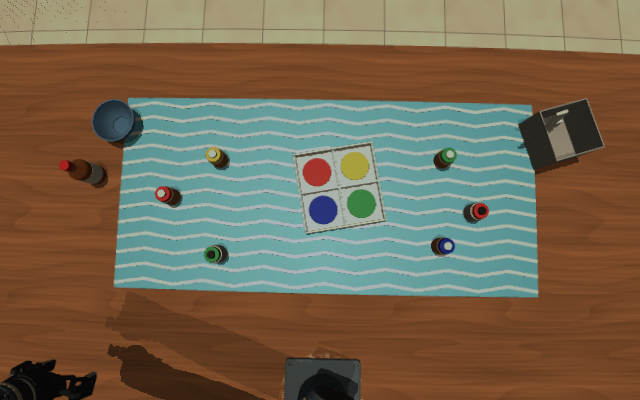

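View pics/scene0.png

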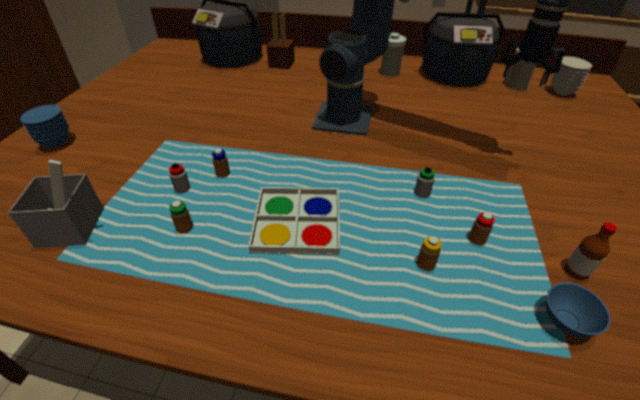

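The top view has yellow (217,157), red with white spout (168,195), green with white spout (446,157) and blue (444,246). The kitchen shakers are green (215,254) and red (480,211). The pads are red (317,172), yellow (355,166), blue (323,210) and green (361,204).

```bash
cat > h.py <<'E'
import numpy as np,cv2
from bench import env,snapshot,camera_info
from scipy.spatial.transform import Rotation as Ro
def quat(q): return Ro.from_quat([q[1],q[2],q[3],q[0]]).as_matrix()
def ray(px,z,name,s=None):
    c=camera_info(name)
    n=cv2.undistortPoints(np.float64([[px]]),c["intrinsics"],c["D"])[0,0]; v=np.r_[n,1]
    if name=="wrist":
        T=np.array(c["tool_from_camera"]); W=quat(s["eef_rot"])
        o=s["eef_pos"]+W@T[:3,3]; v=W@T[:3,:3]@v
    else: o=-c["R"].T@c["t"]; v=c["R"].T@v
    return o+v*(z-o[2])/v[2]
HUE={"red":(0,),"yellow":(25,),"green":(65,),"blue":(118,)}
def mask(p,col,smin=120,vmin=50):
    h=cv2.cvtColor(p,cv2.COLOR_RGB2HSV).astype(int)
    dh=np.abs((h[...,0]-HUE[col][0]+90)%180-90)
    return ((dh<12)&(h[...,1]>smin)&(h[...,2]>vmin)).astype(np.uint8)
def blobs(m,amin):
    n,l,st,ce=cv2.connectedComponentsWithStats(m)
    return sorted([(int(st[i,4]),ce[i].round(1)) for i in range(1,n) if st[i,4]>=amin],key=lambda a:-a[0])
def tool(target,s=None):
    """shift (cm, tool axes) from the measured TCP to a world target"""
    s=s or env.sense(); return (quat(s["eef_rot"]).T@(np.array(target)-s["eef_pos"])*100).round(2)
E
python3 - <<'E'
from h import *
p=cv2.imread("pics/top0.png")[:,:,::-1].copy()
for c in HUE:
    m=mask(p,c); m[:,:140]=0;m[:,500:]=0;m[:130]=0;m[280:]=0
    for a,ce in blobs(m,15):
        print(c,a,ce,ray(ce,.008 if a>300 else .076,"top").round(4))
g=cv2.cvtColor(p,cv2.COLOR_RGB2HSV)
for n,(u,v) in dict(y=(217,157),r=(168,195),g=(446,157),b=(444,246)).items():
    w=g[v-14:v+14,u-14:u+14]; m=((w[...,1]<75)&(w[...,2]>140)).astype(np.uint8)
    for a,ce in blobs(m,8): ce=ce+[u-14,v-14]; print(n,a,ce,ray(ce,.084,"top").round(4))
print(camera_info("wrist"))
E
```

```text
red 614 [316.5 171.8] [0.5765 0.0272 0.008 ]
red 149 [479.7 210.5] [ 0.4764 -0.3807  0.076 ]
red 140 [163.6 194. ] [0.5014 0.4077 0.076 ]
yellow 604 [354.3 165.6] [ 0.5952 -0.0728  0.008 ]
yellow 153 [214.5 156. ] [0.6003 0.2833 0.076 ]
yellow 26 [170.5 196.3] [0.4959 0.3896 0.076 ]
yellow 21 [442.2 160.7] [ 0.5995 -0.2885  0.076 ]
green 601 [361.  203.3] [ 0.4949 -0.0918  0.008 ]
green 133 [211.5 254.1] [0.3552 0.2784 0.076 ]
green 110 [447.5 155.3] [ 0.6135 -0.3021  0.076 ]
blue 612 [322.7 209.6] [0.4762 0.0086 0.008 ]
blue 116 [445.5 245.5] [ 0.3888 -0.2947  0.076 ]
y 109 [216.3 146.7] [0.6225 0.2777 0.084 ]
y 43 [211.6 153.1] [0.606  0.2888 0.084 ]
y 19 [205.1 160.4] [0.5871 0.3042 0.084 ]
r 88 [165.4 205.7] [0.4714 0.398  0.084 ]
r 41 [160.6 192.8] [0.5033 0.4123 0.084 ]
r 9 [154.7 188.4] [0.5141 0.4282 0.084 ]
g 44 [450.  153.6] [ 0.6162 -0.3061  0.084 ]
g 35 [455.1 165.8] [ 0.5857 -0.3184  0.084 ]
g 34 [436.1 150.6] [ 0.6231 -0.2714  0.084 ]
g 19 [457.4 151.6] [ 0.6218 -0.3248  0.084 ]
g 13 [433.4 166.5] [ 0.5827 -0.2642  0.084 ]
b 88 [444.2 256.1] [ 0.3632 -0.2891  0.084 ]
b 45 [447.8 245.7] [ 0.3884 -0.2981  0.084 ]
b 25 [454.4 240.4] [ 0.4016 -0.3143  0.084 ]
b 8 [430.6 241.1] [ 0.3988 -0.2561  0.084 ]
{'intrinsics': array([[276.15603573,   0.        , 320.20431639],
       [  0.        , 276.15603573, 201.12444733],
       [  0.        ,   0.        ,   1.        ]]), 'D': array([-0.04293193,  0.        ,  0.        ,  0.        ,  0.        ]), 'tool_from_camera': array([[ 3.12563823e-05, -9.63634653e-01, -2.67223232e-01,
         6.65742621e-02],
       [ 9.99999770e-01, -1.50926704e-04,  6.61224612e-04,
        -5.45626933e-04],
       [-6.77510071e-04, -2.67223191e-01,  9.63634426e-01,
        -1.30033403e-01],
       [ 0.00000000e+00,  0.00000000e+00,  0.00000000e+00,
         1.00000000e+00]])}
```

```bash
python3 -c "
from h import *
print(tool([.503,.412,.19]))"
```

```text
[-40.01  -1.18   5.41]
```

```bash
python3 -m creep '[{"delta_pos":[-4,0,0],"twist":-0.1,"claw":0},{"delta_pos":[-9,0,0],"twist":-0.2,"claw":0},{"delta_pos":[-14,0,0],"twist":-0.3,"claw":0},{"delta_pos":[-19,0,0],"twist":-0.4,"claw":0},{"delta_pos":[-24,0,0],"twist":-0.4,"claw":0},{"delta_pos":[-29,0,1],"twist":-0.4,"claw":0},{"delta_pos":[-34,-1,2],"twist":-0.4,"claw":0},{"delta_pos":[-37,-1,3],"twist":-0.4,"claw":0}]' 40
python3 -m creep '[{"delta_pos":[0,0,0],"twist":0,"claw":0},{"delta_pos":[0,0,0],"twist":0,"claw":0},{"delta_pos":[0,0,0],"twist":0,"claw":0},{"delta_pos":[0,0,0],"twist":0,"claw":0},{"delta_pos":[0,0,0],"twist":0,"claw":0},{"delta_pos":[0,0,0],"twist":0,"claw":0},{"delta_pos":[0,0,0],"twist":0,"claw":0},{"delta_pos":[0,0,0],"twist":0,"claw":0}]'
cat > look.py <<'E'
import sys
from h import *
f=sys.argv[1]; s=env.sense(); p,d=snapshot("wrist"); cv2.imwrite(f"pics/{f}.png",p[:,:,::-1])
print(s["t"],s["eef_pos"].round(4),s["joint_positions"].round(2),quat(s["eef_rot"])[:,:2].round(3).tolist())
hsv=cv2.cvtColor(p,cv2.COLOR_RGB2HSV); col=sys.argv[2]
m=mask(p,col)
for a,ce in blobs(m,150)[:3]:
    x,y=ce.astype(int); X=ray(ce,.076,"wrist",s); print("lid",a,ce,X.round(4))
w=((hsv[...,1]<60)&(hsv[...,2]>130)).astype(np.uint8)
near=cv2.dilate(m,np.ones((9,9),np.uint8))
for a,ce in blobs(w&cv2.morphologyEx(near,cv2.MORPH_CLOSE,np.ones((41,41))),60)[:4]:
    X=ray(ce,.084,"wrist",s); print("spout",a,ce,X.round(4),"tool",tool([X[0],X[1],.037],s))
E
python3 look.py w_red red
```

```text
t: 0.9
eef_pos: [0.4771, 0.4188, 0.2141]
eef_rot: [-0.0, -0.088, 0.996, -0.001]
force: [-0.5, 0.7, 0.2]
grip_width: 0.999
t: 1.7
eef_pos: [0.474, 0.4212, 0.2155]
eef_rot: [0.0, -0.089, 0.996, 0.0]
force: [0.3, 0.2, -0.1]
grip_width: 1.0
1.7 [0.474  0.4212 0.2155] [0.62 0.33 0.37 1.6  0.   0.44] [[-0.984, -0.178], [-0.178, 0.984], [-0.0, 0.0]]
lid 1853 [ 19.5 205.6] [0.5445 0.1035 0.076 ]
lid 769 [307.3 217.3] [0.5013 0.4119 0.076 ]
spout 589 [ 21.6 211. ] [0.5461 0.1143 0.084 ] tool [ -1.64 -31.48  17.84]
spout 228 [306.6 223.3] [0.505  0.4121 0.084 ] tool [-2.89 -1.44 17.85]
spout 108 [301.  237.9] [0.5216 0.4091 0.084 ] tool [-4.47 -2.04 17.85]
```

View pics/w_red.png

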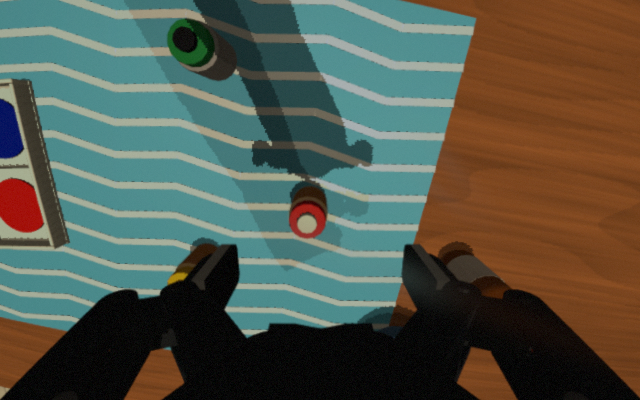

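The wrist view shows the red white-spout shaker at (306,223), between the fingers. The kitchen green one (190,40) is clear. I'm descending to grasp.

```bash
python3 -m creep '[{"delta_pos":[-1.5,-0.7,1],"twist":0,"claw":0},{"delta_pos":[-2.8,-1.4,3],"twist":0,"claw":0},{"delta_pos":[-2.8,-1.4,6],"twist":0,"claw":0},{"delta_pos":[-2.8,-1.4,9],"twist":0,"claw":0},{"delta_pos":[-2.8,-1.4,12],"twist":0,"claw":0},{"delta_pos":[-2.8,-1.4,14.5],"twist":0,"claw":0},{"delta_pos":[-2.8,-1.4,16.5],"twist":0,"claw":0},{"delta_pos":[-2.8,-1.4,17.8],"twist":0,"claw":0}]' 40
python3 -m creep '[{"delta_pos":[0,0,0],"twist":0,"claw":0},{"delta_pos":[0,0,0],"twist":0,"claw":0},{"delta_pos":[0,0,0],"twist":0,"claw":0.3},{"delta_pos":[0,0,0],"twist":0,"claw":0.5},{"delta_pos":[0,0,0],"twist":0,"claw":0.7},{"delta_pos":[0,0,0],"twist":0,"claw":0.7},{"delta_pos":[0,0,0],"twist":0,"claw":0.7},{"delta_pos":[0,0,0],"twist":0,"claw":0.7}]' 40
python3 -c "
from h import *
print(tool([.5765,.0272,.16]))"
```

```text
t: 2.55
eef_pos: [0.5039, 0.4105, 0.0337]
eef_rot: [-0.002, -0.089, 0.996, -0.001]
force: [-0.1, -0.2, -0.0]
grip_width: 0.995
t: 3.35
eef_pos: [0.5053, 0.4129, 0.039]
eef_rot: [0.001, -0.089, 0.996, 0.001]
force: [-1.0, -0.0, 6.4]
grip_width: 0.527
[ -0.2  -39.21 -12.14]
```

```bash
python3 -m creep '[{"delta_pos":[0,0,-1],"twist":0,"claw":0.7},{"delta_pos":[0,0,-3],"twist":0,"claw":0.7},{"delta_pos":[0,0,-6],"twist":0,"claw":0.7},{"delta_pos":[0,0,-9],"twist":0,"claw":0.7},{"delta_pos":[0,0,-12],"twist":0,"claw":0.7},{"delta_pos":[0,-2,-13],"twist":0,"claw":0.7},{"delta_pos":[0,-5,-13],"twist":0,"claw":0.7},{"delta_pos":[0,-8,-13],"twist":0,"claw":0.7}]'
python3 -m creep '[{"delta_pos":[0,-4,0],"twist":0,"claw":0.7},{"delta_pos":[0,-8,0],"twist":0,"claw":0.7},{"delta_pos":[0,-12,0],"twist":0,"claw":0.7},{"delta_pos":[0,-16,0],"twist":0,"claw":0.7},{"delta_pos":[0,-20,0],"twist":0,"claw":0.7},{"delta_pos":[0,-24,0],"twist":0,"claw":0.7},{"delta_pos":[0,-27,0],"twist":0,"claw":0.7},{"delta_pos":[0,-29,0],"twist":0,"claw":0.7}]'
python3 -m creep '[{"delta_pos":[0,-1,0],"twist":0,"claw":0.7},{"delta_pos":[0,-2,0],"twist":0,"claw":0.7},{"delta_pos":[0,-2,0],"twist":0,"claw":0.7},{"delta_pos":[0,-2,0],"twist":0,"claw":0.7},{"delta_pos":[0,-2,0],"twist":0,"claw":0.7},{"delta_pos":[0,-2,0],"twist":0,"claw":0.7},{"delta_pos":[0,-2,0],"twist":0,"claw":0.7},{"delta_pos":[0,-2,0],"twist":0,"claw":0.7}]'
python3 - <<'E'
from h import *
print(tool([.5765,.0272,.047]))
s=env.sense();p,d=snapshot("wrist"); cv2.imwrite("pics/w2.png",p[:,:,::-1])
for c in HUE:
  for a,ce in blobs(mask(p,c),1000): print(c,a,ce,ray(ce,.008,"wrist",s).round(4))
E
```

```text
t: 4.15
eef_pos: [0.5181, 0.3317, 0.1668]
eef_rot: [-0.001, -0.089, 0.996, -0.001]
force: [-0.0, -1.2, -1.2]
grip_width: 0.53
t: 4.95
eef_pos: [0.5686, 0.0446, 0.1657]
eef_rot: [-0.002, -0.087, 0.996, -0.0]
force: [0.1, 0.4, -1.2]
grip_width: 0.526
t: 5.75
eef_pos: [0.5734, 0.0288, 0.1674]
eef_rot: [0.0, -0.089, 0.996, 0.0]
force: [-0.3, -0.7, -1.3]
grip_width: 0.527
[-0.27 -0.21 12.04]
red 4576 [320.3 279.9] [0.6822 0.0479 0.008 ]
red 2855 [317.3 185.5] [0.5703 0.0243 0.008 ]
yellow 3713 [223.7 193.2] [ 0.5967 -0.0741  0.008 ]
yellow 1251 [306.1 239.8] [0.6344 0.0229 0.008 ]
green 4651 [214.3  93.5] [ 0.4964 -0.0928  0.008 ]
```

View pics/w2.png

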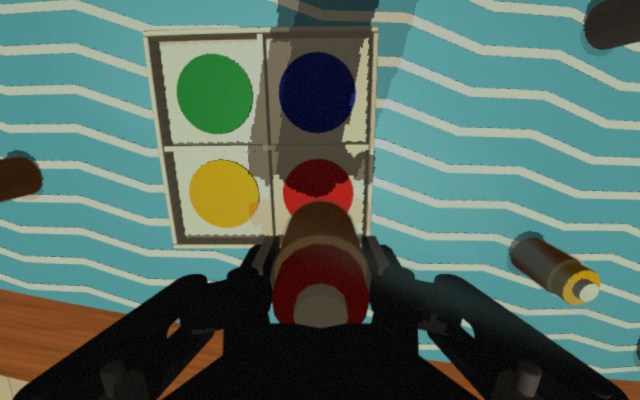

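Red is held above its pad, which shows at (317,190). I'll lower it gently.

```bash
python3 -m creep '[{"delta_pos":[-0.3,-0.2,1.5],"twist":0,"claw":0.7},{"delta_pos":[-0.3,-0.2,3.5],"twist":0,"claw":0.7},{"delta_pos":[-0.3,-0.2,5.5],"twist":0,"claw":0.7},{"delta_pos":[-0.3,-0.2,7.5],"twist":0,"claw":0.7},{"delta_pos":[-0.3,-0.2,9],"twist":0,"claw":0.7},{"delta_pos":[-0.3,-0.2,10],"twist":0,"claw":0.7},{"delta_pos":[-0.3,-0.2,10.5],"twist":0,"claw":0.7},{"delta_pos":[-0.3,-0.2,11],"twist":0,"claw":0.7}]'
python3 -m creep '[{"delta_pos":[0,0,0],"twist":0,"claw":0.7},{"delta_pos":[0,0,0.2],"twist":0,"claw":0.7},{"delta_pos":[0,0,0.4],"twist":0,"claw":0.7},{"delta_pos":[0,0,0.6],"twist":0,"claw":0.7},{"delta_pos":[0,0,0.8],"twist":0,"claw":0.7},{"delta_pos":[0,0,0.9],"twist":0,"claw":0.7},{"delta_pos":[0,0,1],"twist":0,"claw":0.7},{"delta_pos":[0,0,1],"twist":0,"claw":0.7}]'
```

```text
t: 6.6
eef_pos: [0.5771, 0.0269, 0.0573]
eef_rot: [0.0, -0.089, 0.996, -0.0]
force: [-0.7, -0.4, -1.4]
grip_width: 0.528
t: 7.4
eef_pos: [0.5767, 0.0269, 0.0472]
eef_rot: [-0.0, -0.089, 0.996, -0.0]
force: [-0.2, -0.4, -1.2]
grip_width: 0.524
```

```bash
python3 -m creep '[{"delta_pos":[0,0,0.05],"twist":0,"claw":0.7},{"delta_pos":[0,0,0.1],"twist":0,"claw":0.7},{"delta_pos":[0,0,0.15],"twist":0,"claw":0.7},{"delta_pos":[0,0,0.2],"twist":0,"claw":0.7},{"delta_pos":[0,0,0.2],"twist":0,"claw":0.7},{"delta_pos":[0,0,0.2],"twist":0,"claw":0.7},{"delta_pos":[0,0,0.2],"twist":0,"claw":0.7},{"delta_pos":[0,0,0.2],"twist":0,"claw":0.7}]'
```

```text
t: 8.2
eef_pos: [0.5768, 0.0269, 0.047]
eef_rot: [0.0, -0.089, 0.996, -0.0]
force: [-3.3, 0.8, 7.1]
grip_width: 0.526
```

Contact at 7 N. Releasing, rising and moving toward yellow.

```bash
python3 -m creep '[{"delta_pos":[0,0,0],"twist":0,"claw":0.4},{"delta_pos":[0,0,0],"twist":0,"claw":0.3},{"delta_pos":[0,0,0],"twist":0,"claw":0.2},{"delta_pos":[0,0,0],"twist":0,"claw":0.2},{"delta_pos":[0,0,-1],"twist":0,"claw":0.2},{"delta_pos":[0,0,-4],"twist":0,"claw":0.2},{"delta_pos":[0,0,-8],"twist":0,"claw":0.1},{"delta_pos":[0,0,-12],"twist":0,"claw":0}]'
python3 -m creep '[{"delta_pos":[0,0,-4],"twist":0,"claw":0},{"delta_pos":[-1,4,-4.5],"twist":0,"claw":0},{"delta_pos":[-2,9,-4.5],"twist":0,"claw":0},{"delta_pos":[-3,14,-4.5],"twist":0,"claw":0},{"delta_pos":[-4,19,-4.5],"twist":0,"claw":0},{"delta_pos":[-4,23,-4.5],"twist":0,"claw":0},{"delta_pos":[-4,25.5,-4.5],"twist":0,"claw":0},{"delta_pos":[-4,25.5,-4.5],"twist":0,"claw":0}]'
python3 -m creep '[{"delta_pos":[0,0,0],"twist":0,"claw":0},{"delta_pos":[0,0,0],"twist":0,"claw":0},{"delta_pos":[0,0,0],"twist":0,"claw":0},{"delta_pos":[0,0,0],"twist":0,"claw":0},{"delta_pos":[0,0,0],"twist":0,"claw":0},{"delta_pos":[0,0,0],"twist":0,"claw":0},{"delta_pos":[0,0,0],"twist":0,"claw":0},{"delta_pos":[0,0,0],"twist":0,"claw":0}]'
python3 look.py w_yel yellow
```

```text
t: 9.0
eef_pos: [0.5762, 0.027, 0.1666]
eef_rot: [-0.0, -0.089, 0.996, 0.0]
force: [0.3, 0.2, -0.5]
grip_width: 1.001
t: 9.8
eef_pos: [0.5698, 0.2888, 0.2107]
eef_rot: [0.0, -0.092, 0.996, 0.001]
force: [-0.3, -0.4, 0.6]
grip_width: 1.001
t: 10.6
eef_pos: [0.5709, 0.2849, 0.2103]
eef_rot: [-0.0, -0.089, 0.996, 0.0]
force: [0.1, 0.5, 0.2]
grip_width: 0.998
10.6 [0.5709 0.2849 0.2103] [0.36 0.35 0.37 1.6  0.   0.18] [[-0.984, -0.177], [-0.177, 0.984], [0.0, 0.0]]
lid 1844 [ 28.5 150.8] [ 0.5776 -0.0103  0.076 ]
lid 931 [317.7 223.4] [0.601  0.2869 0.076 ]
lid 229 [ 82.2 153.1] [0.5706 0.047  0.076 ]
spout 972 [ 20.9 148.9] [ 0.5749 -0.0097  0.084 ] tool [  4.82 -29.07  17.33]
spout 281 [ 47.1 158.2] [0.5796 0.0174 0.084 ] tool [  3.88 -26.48  17.33]
spout 223 [317.4 232.6] [0.6077 0.2879 0.084 ] tool [-3.68 -0.35 17.33]
```

View pics/w_yel.png

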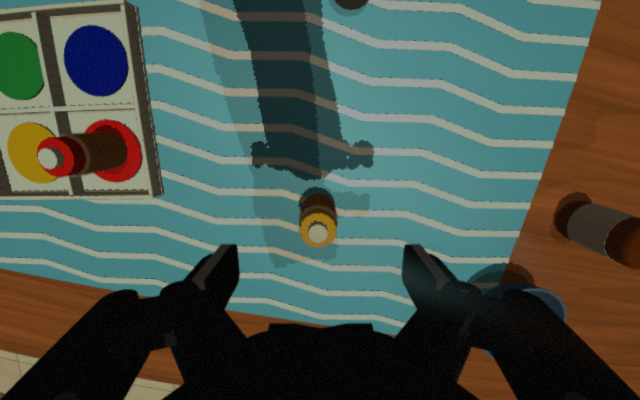

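Red stands on its pad at (110,150). The yellow spout is at (317,232). Grasping yellow.

```bash
python3 -m creep '[{"delta_pos":[-2,-0.2,1],"twist":0,"claw":0},{"delta_pos":[-3.6,-0.3,3],"twist":0,"claw":0},{"delta_pos":[-3.6,-0.3,6],"twist":0,"claw":0},{"delta_pos":[-3.6,-0.3,9],"twist":0,"claw":0},{"delta_pos":[-3.6,-0.3,12],"twist":0,"claw":0},{"delta_pos":[-3.6,-0.3,14.5],"twist":0,"claw":0},{"delta_pos":[-3.6,-0.3,16.3],"twist":0,"claw":0},{"delta_pos":[-3.6,-0.3,17.1],"twist":0,"claw":0}]'
python3 -m creep '[{"delta_pos":[0,0,0],"twist":0,"claw":0},{"delta_pos":[0,0,0],"twist":0,"claw":0},{"delta_pos":[0,0,0],"twist":0,"claw":0.3},{"delta_pos":[0,0,0],"twist":0,"claw":0.5},{"delta_pos":[0,0,0],"twist":0,"claw":0.7},{"delta_pos":[0,0,0],"twist":0,"claw":0.7},{"delta_pos":[0,0,0],"twist":0,"claw":0.7},{"delta_pos":[0,0,0],"twist":0,"claw":0.7}]'
python3 -m creep '[{"delta_pos":[0,0,-1],"twist":0,"claw":0.7},{"delta_pos":[0,0,-3],"twist":0,"claw":0.7},{"delta_pos":[0,0,-6],"twist":0,"claw":0.7},{"delta_pos":[0,0,-9],"twist":0,"claw":0.7},{"delta_pos":[0,0,-12],"twist":0,"claw":0.7},{"delta_pos":[0,0,-14],"twist":0,"claw":0.7},{"delta_pos":[0,0,-15],"twist":0,"claw":0.7},{"delta_pos":[0,0,-15],"twist":0,"claw":0.7}]'
python3 -c "
from h import *
print(tool([.5952,-.0728,.047]))"
```

```text
t: 11.45
eef_pos: [0.605, 0.2878, 0.0362]
eef_rot: [-0.002, -0.089, 0.996, -0.001]
force: [0.1, -0.3, 0.2]
grip_width: 1.001
t: 12.25
eef_pos: [0.6078, 0.2887, 0.0409]
eef_rot: [0.001, -0.089, 0.996, 0.0]
force: [0.9, -0.3, 5.5]
grip_width: 0.528
t: 13.05
eef_pos: [0.6073, 0.2886, 0.1906]
eef_rot: [0.001, -0.089, 0.996, 0.0]
force: [0.3, 0.9, -2.1]
grip_width: 0.531
[  7.63 -35.35  14.33]
```

```bash
python3 -m creep '[{"delta_pos":[0.5,-2,0],"twist":0,"claw":0.7},{"delta_pos":[1.5,-6,0],"twist":0,"claw":0.7},{"delta_pos":[2.5,-11,0],"twist":0,"claw":0.7},{"delta_pos":[3.5,-16,0],"twist":0,"claw":0.7},{"delta_pos":[5,-21,0],"twist":0,"claw":0.7},{"delta_pos":[6,-26,0],"twist":0,"claw":0.7},{"delta_pos":[7,-30,0],"twist":0,"claw":0.7},{"delta_pos":[7.6,-33,0],"twist":0,"claw":0.7}]'
python3 -m creep '[{"delta_pos":[0,-1.5,0],"twist":0,"claw":0.7},{"delta_pos":[0,-2.4,0],"twist":0,"claw":0.7},{"delta_pos":[0,-2.4,0],"twist":0,"claw":0.7},{"delta_pos":[0,-2.4,1],"twist":0,"claw":0.7},{"delta_pos":[0,-2.4,3],"twist":0,"claw":0.7},{"delta_pos":[0,-2.4,5],"twist":0,"claw":0.7},{"delta_pos":[0,-2.4,6.5],"twist":0,"claw":0.7},{"delta_pos":[0,-2.4,7.5],"twist":0,"claw":0.7}]'
python3 -c "
from h import *
print(tool([.5952,-.0728,.049]))"
```

```text
t: 13.85
eef_pos: [0.5886, -0.0529, 0.1865]
eef_rot: [-0.002, -0.088, 0.996, 0.0]
force: [0.1, 0.3, -1.5]
grip_width: 0.528
t: 14.65
eef_pos: [0.5937, -0.0719, 0.1119]
eef_rot: [-0.001, -0.09, 0.996, 0.001]
force: [-0.4, 0.0, -2.5]
grip_width: 0.53
[-0.14 -0.13  6.29]
```

```bash
python3 -m creep '[{"delta_pos":[-0.1,-0.1,1],"twist":0,"claw":0.7},{"delta_pos":[-0.1,-0.1,2.2],"twist":0,"claw":0.7},{"delta_pos":[-0.1,-0.1,3.4],"twist":0,"claw":0.7},{"delta_pos":[-0.1,-0.1,4.4],"twist":0,"claw":0.7},{"delta_pos":[-0.1,-0.1,5],"twist":0,"claw":0.7},{"delta_pos":[-0.1,-0.1,5.4],"twist":0,"claw":0.7},{"delta_pos":[-0.1,-0.1,5.7],"twist":0,"claw":0.7},{"delta_pos":[-0.1,-0.1,6],"twist":0,"claw":0.7}]'
python3 -m creep '[{"delta_pos":[0,0,0],"twist":0,"claw":0.7},{"delta_pos":[0,0,0.1],"twist":0,"claw":0.7},{"delta_pos":[0,0,0.2],"twist":0,"claw":0.7},{"delta_pos":[0,0,0.3],"twist":0,"claw":0.7},{"delta_pos":[0,0,0.35],"twist":0,"claw":0.7},{"delta_pos":[0,0,0.4],"twist":0,"claw":0.7},{"delta_pos":[0,0,0.4],"twist":0,"claw":0.7},{"delta_pos":[0,0,0.4],"twist":0,"claw":0.7}]'
```

```text
t: 15.45
eef_pos: [0.5964, -0.0744, 0.0546]
eef_rot: [0.0, -0.089, 0.996, -0.0]
force: [0.6, -1.1, -1.4]
grip_width: 0.528
t: 16.25
eef_pos: [0.596, -0.0743, 0.0503]
eef_rot: [0.0, -0.089, 0.996, -0.0]
force: [0.2, 0.1, -1.7]
grip_width: 0.525
```

```bash
python3 -m creep '[{"delta_pos":[0,0,0.05],"twist":0,"claw":0.7},{"delta_pos":[0,0,0.1],"twist":0,"claw":0.7},{"delta_pos":[0,0,0.15],"twist":0,"claw":0.7},{"delta_pos":[0,0,0.2],"twist":0,"claw":0.7},{"delta_pos":[0,0,0.25],"twist":0,"claw":0.7},{"delta_pos":[0,0,0.25],"twist":0,"claw":0.7},{"delta_pos":[0,0,0.25],"twist":0,"claw":0.7},{"delta_pos":[0,0,0.25],"twist":0,"claw":0.7}]'
```

```text
t: 17.05
eef_pos: [0.596, -0.0743, 0.0489]
eef_rot: [0.0, -0.089, 0.996, -0.0]
force: [-3.5, 1.1, 4.4]
grip_width: 0.529
```

```bash
python3 -m creep '[{"delta_pos":[0,0,0],"twist":0,"claw":0.4},{"delta_pos":[0,0,0],"twist":0,"claw":0.3},{"delta_pos":[0,0,0],"twist":0,"claw":0.2},{"delta_pos":[0,0,0],"twist":0,"claw":0.2},{"delta_pos":[0,0,-1],"twist":0,"claw":0.2},{"delta_pos":[0,0,-4],"twist":0,"claw":0.2},{"delta_pos":[0,0,-8],"twist":0,"claw":0.1},{"delta_pos":[0,0,-12],"twist":0,"claw":0}]'
python3 -m creep '[{"delta_pos":[0,0,-4],"twist":0,"claw":0},{"delta_pos":[1.5,-4,-4],"twist":0,"claw":0},{"delta_pos":[2.5,-9,-4],"twist":0,"claw":0},{"delta_pos":[4,-14,-4],"twist":0,"claw":0},{"delta_pos":[5,-18,-4],"twist":0,"claw":0},{"delta_pos":[5.7,-21,-4],"twist":0,"claw":0},{"delta_pos":[5.7,-22.5,-4],"twist":0,"claw":0},{"delta_pos":[5.7,-22.5,-4],"twist":0,"claw":0}]'
python3 -m creep '[{"delta_pos":[0,0,0],"twist":0,"claw":0},{"delta_pos":[0,0,0],"twist":0,"claw":0},{"delta_pos":[0,0,0],"twist":0,"claw":0},{"delta_pos":[0,0,0],"twist":0,"claw":0},{"delta_pos":[0,0,0],"twist":0,"claw":0},{"delta_pos":[0,0,0],"twist":0,"claw":0},{"delta_pos":[0,0,0],"twist":0,"claw":0},{"delta_pos":[0,0,0],"twist":0,"claw":0}]'
python3 look.py w_grn green
```

```text
t: 17.85
eef_pos: [0.5955, -0.0742, 0.1692]
eef_rot: [-0.0, -0.089, 0.996, 0.0]
force: [0.3, -0.2, 0.4]
grip_width: 1.0
t: 18.65
eef_pos: [0.5794, -0.3084, 0.2079]
eef_rot: [0.0, -0.087, 0.996, -0.0]
force: [1.0, 0.3, -0.2]
grip_width: 1.001
t: 19.45
eef_pos: [0.5797, -0.3058, 0.2078]
eef_rot: [-0.0, -0.089, 0.996, 0.0]
force: [-1.1, 0.0, -0.8]
grip_width: 1.002
19.45 [ 0.5797 -0.3058  0.2078] [-0.59  0.39  0.43  1.61  0.   -0.77] [[-0.984, -0.177], [-0.177, 0.984], [0.0, 0.0]]
lid 2988 [507.7 145.9] [ 0.5002 -0.1393  0.076 ]
lid 633 [313.5 229.2] [ 0.6158 -0.307   0.076 ]
spout 835 [508.6 146.1] [ 0.5006 -0.1439  0.084 ] tool [ 4.92 17.33 17.08]
spout 262 [313.1 234.8] [ 0.6186 -0.3067  0.084 ] tool [-3.81 -0.78 17.08]
```

View pics/w_grn.png

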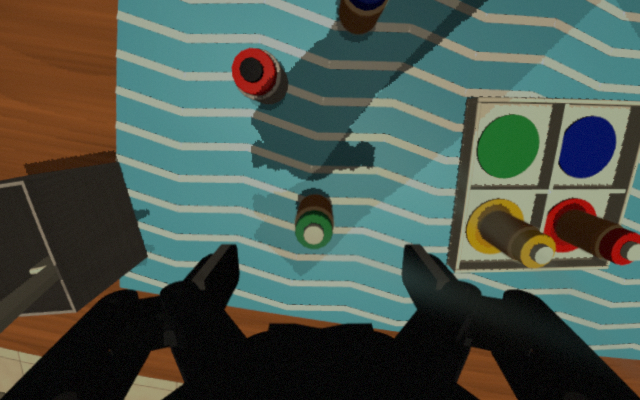

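Yellow and red stand on their pads. The green white-spout shaker is at (313,235), and the box is well clear on the left.

```bash
python3 -m creep '[{"delta_pos":[-2,-0.4,1],"twist":0,"claw":0},{"delta_pos":[-3.7,-0.7,3],"twist":0,"claw":0},{"delta_pos":[-3.7,-0.7,6],"twist":0,"claw":0},{"delta_pos":[-3.7,-0.7,9],"twist":0,"claw":0},{"delta_pos":[-3.7,-0.7,12],"twist":0,"claw":0},{"delta_pos":[-3.7,-0.7,14.5],"twist":0,"claw":0},{"delta_pos":[-3.7,-0.7,16],"twist":0,"claw":0},{"delta_pos":[-3.7,-0.7,16.9],"twist":0,"claw":0}]'
python3 -m creep '[{"delta_pos":[0,0,0],"twist":0,"claw":0},{"delta_pos":[0,0,0],"twist":0,"claw":0},{"delta_pos":[0,0,0],"twist":0,"claw":0.3},{"delta_pos":[0,0,0],"twist":0,"claw":0.5},{"delta_pos":[0,0,0],"twist":0,"claw":0.7},{"delta_pos":[0,0,0],"twist":0,"claw":0.7},{"delta_pos":[0,0,0],"twist":0,"claw":0.7},{"delta_pos":[0,0,0],"twist":0,"claw":0.7}]'
python3 -m creep '[{"delta_pos":[0,0,-1],"twist":0,"claw":0.7},{"delta_pos":[0,0,-3],"twist":0,"claw":0.7},{"delta_pos":[0,0,-6],"twist":0,"claw":0.7},{"delta_pos":[0,0,-9],"twist":0,"claw":0.7},{"delta_pos":[0,0,-12],"twist":0,"claw":0.7},{"delta_pos":[0,0,-14],"twist":0,"claw":0.7},{"delta_pos":[0,0,-15],"twist":0,"claw":0.7},{"delta_pos":[0,0,-15],"twist":0,"claw":0.7}]'
python3 -c "
from h import *
print(tool([.4957,-.0922,.049]))"
```

```text
t: 20.3
eef_pos: [0.6165, -0.3057, 0.0368]
eef_rot: [-0.001, -0.089, 0.996, 0.001]
force: [0.5, 0.0, -0.1]
grip_width: 1.001
t: 21.1
eef_pos: [0.6182, -0.3066, 0.0403]
eef_rot: [0.001, -0.089, 0.996, -0.001]
force: [0.6, -0.0, 5.3]
grip_width: 0.529
t: 21.9
eef_pos: [0.6179, -0.3065, 0.1902]
eef_rot: [0.001, -0.089, 0.996, -0.001]
force: [-0.3, 0.1, -2.1]
grip_width: 0.526
[ 8.25 23.28 14.07]
```

```bash
python3 -m creep '[{"delta_pos":[0.7,2,0],"twist":0,"claw":0.7},{"delta_pos":[2,5.5,0],"twist":0,"claw":0.7},{"delta_pos":[3.5,9.5,0],"twist":0,"claw":0.7},{"delta_pos":[5,13.5,0],"twist":0,"claw":0.7},{"delta_pos":[6.3,17.5,0],"twist":0,"claw":0.7},{"delta_pos":[7.5,21,0],"twist":0,"claw":0.7},{"delta_pos":[8.2,22.7,0],"twist":0,"claw":0.7},{"delta_pos":[8.2,23.3,0],"twist":0,"claw":0.7}]'
python3 -m creep '[{"delta_pos":[0,0,1],"twist":0,"claw":0.7},{"delta_pos":[0,0,3],"twist":0,"claw":0.7},{"delta_pos":[0,0,5.5],"twist":0,"claw":0.7},{"delta_pos":[0,0,8],"twist":0,"claw":0.7},{"delta_pos":[0,0,10],"twist":0,"claw":0.7},{"delta_pos":[0,0,11.5],"twist":0,"claw":0.7},{"delta_pos":[0,0,12.5],"twist":0,"claw":0.7},{"delta_pos":[0,0,13],"twist":0,"claw":0.7}]'
python3 -m creep '[{"delta_pos":[0,0,0.1],"twist":0,"claw":0.7},{"delta_pos":[0,0,0.2],"twist":0,"claw":0.7},{"delta_pos":[0,0,0.3],"twist":0,"claw":0.7},{"delta_pos":[0,0,0.4],"twist":0,"claw":0.7},{"delta_pos":[0,0,0.5],"twist":0,"claw":0.7},{"delta_pos":[0,0,0.6],"twist":0,"claw":0.7},{"delta_pos":[0,0,0.7],"twist":0,"claw":0.7},{"delta_pos":[0,0,0.8],"twist":0,"claw":0.7}]'
python3 -c "
from h import *
print(tool([.4957,-.0922,.048]))"
```

```text
t: 22.7
eef_pos: [0.493, -0.0893, 0.1867]
eef_rot: [-0.002, -0.09, 0.996, 0.001]
force: [0.7, 0.8, -0.7]
grip_width: 0.526
t: 23.5
eef_pos: [0.4944, -0.0918, 0.0564]
eef_rot: [-0.002, -0.088, 0.996, 0.001]
force: [0.7, 0.5, -1.8]
grip_width: 0.53
t: 24.3
eef_pos: [0.4954, -0.0914, 0.0508]
eef_rot: [0.0, -0.089, 0.996, -0.0]
force: [-0.2, 0.3, -2.0]
grip_width: 0.528
[-0.01 -0.09  0.28]
```

```bash
python3 -m creep '[{"delta_pos":[0,0,0.05],"twist":0,"claw":0.7},{"delta_pos":[0,0,0.1],"twist":0,"claw":0.7},{"delta_pos":[0,0,0.15],"twist":0,"claw":0.7},{"delta_pos":[0,0,0.2],"twist":0,"claw":0.7},{"delta_pos":[0,0,0.25],"twist":0,"claw":0.7},{"delta_pos":[0,0,0.3],"twist":0,"claw":0.7},{"delta_pos":[0,0,0.3],"twist":0,"claw":0.7},{"delta_pos":[0,0,0.3],"twist":0,"claw":0.7}]'
```

```text
t: 25.1
eef_pos: [0.4954, -0.0914, 0.0483]
eef_rot: [0.0, -0.089, 0.996, -0.0]
force: [-2.4, 0.3, 1.9]
grip_width: 0.527
```

```bash
python3 -m creep '[{"delta_pos":[0,0,0],"twist":0,"claw":0.4},{"delta_pos":[0,0,0],"twist":0,"claw":0.3},{"delta_pos":[0,0,0],"twist":0,"claw":0.2},{"delta_pos":[0,0,0],"twist":0,"claw":0.2},{"delta_pos":[0,0,-1],"twist":0,"claw":0.2},{"delta_pos":[0,0,-4],"twist":0,"claw":0.2},{"delta_pos":[0,0,-8],"twist":0,"claw":0.1},{"delta_pos":[0,0,-12],"twist":0,"claw":0}]'
python3 -m creep '[{"delta_pos":[0,0,-4],"twist":0,"claw":0},{"delta_pos":[4,-3,-4],"twist":0,"claw":0},{"delta_pos":[7.5,-6.5,-4],"twist":0,"claw":0},{"delta_pos":[11,-10,-4],"twist":0,"claw":0},{"delta_pos":[14.5,-13.5,-4],"twist":0,"claw":0},{"delta_pos":[17,-16.5,-4],"twist":0,"claw":0},{"delta_pos":[17.5,-18,-4],"twist":0,"claw":0},{"delta_pos":[17.5,-18,-4],"twist":0,"claw":0}]'
python3 -m creep '[{"delta_pos":[0,0,0],"twist":0,"claw":0},{"delta_pos":[0,0,0],"twist":0,"claw":0},{"delta_pos":[0,0,0],"twist":0,"claw":0},{"delta_pos":[0,0,0],"twist":0,"claw":0},{"delta_pos":[0,0,0],"twist":0,"claw":0},{"delta_pos":[0,0,0],"twist":0,"claw":0},{"delta_pos":[0,0,0],"twist":0,"claw":0},{"delta_pos":[0,0,0],"twist":0,"claw":0}]'
python3 look.py w_blu blue
```

```text
t: 25.9
eef_pos: [0.4949, -0.0912, 0.1693]
eef_rot: [-0.0, -0.089, 0.996, 0.0]
force: [1.9, -0.4, 0.2]
grip_width: 0.996
t: 26.7
eef_pos: [0.3547, -0.3014, 0.2084]
eef_rot: [0.0, -0.087, 0.996, -0.0]
force: [0.5, 0.4, -0.3]
grip_width: 1.003
t: 27.5
eef_pos: [0.3551, -0.2995, 0.2078]
eef_rot: [-0.0, -0.089, 0.996, 0.0]
force: [1.2, 0.0, -0.4]
grip_width: 1.002
27.5 [ 0.3551 -0.2995  0.2078] [-0.85 -0.11 -0.13  1.55 -0.   -1.02] [[-0.984, -0.177], [-0.177, 0.984], [0.0, 0.0]]
lid 615 [315.3 226.3] [ 0.3878 -0.2994  0.076 ]
lid 405 [521.9 288.6] [ 0.4207 -0.06    0.076 ]
spout 288 [522.2 284.9] [ 0.4123 -0.0692  0.084 ] tool [-9.72 21.65 17.08]
spout 262 [315.1 232.4] [ 0.3911 -0.2989  0.084 ] tool [-3.56 -0.58 17.08]
spout 120 [315.1 246.3] [ 0.4058 -0.2963  0.084 ] tool [-5.05 -0.59 17.08]
```

View pics/w_blu.png

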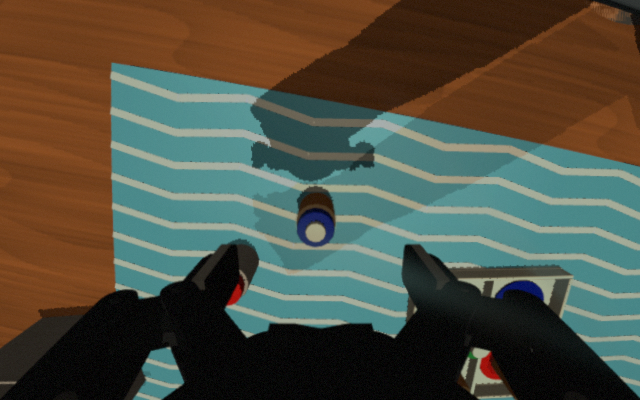

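The blue spout is at (315,232). The kitchen red at (240,270) lies about 4 cm beyond the left finger, so the descent is safe.

```bash
python3 -m creep '[{"delta_pos":[-2,-0.3,1],"twist":0,"claw":0},{"delta_pos":[-3.5,-0.5,3],"twist":0,"claw":0},{"delta_pos":[-3.5,-0.5,6],"twist":0,"claw":0},{"delta_pos":[-3.5,-0.5,9],"twist":0,"claw":0},{"delta_pos":[-3.5,-0.5,12],"twist":0,"claw":0},{"delta_pos":[-3.5,-0.5,14.5],"twist":0,"claw":0},{"delta_pos":[-3.5,-0.5,16],"twist":0,"claw":0},{"delta_pos":[-3.5,-0.5,16.9],"twist":0,"claw":0}]'
python3 -m creep '[{"delta_pos":[0,0,0],"twist":0,"claw":0},{"delta_pos":[0,0,0],"twist":0,"claw":0},{"delta_pos":[0,0,0],"twist":0,"claw":0.3},{"delta_pos":[0,0,0],"twist":0,"claw":0.5},{"delta_pos":[0,0,0],"twist":0,"claw":0.7},{"delta_pos":[0,0,0],"twist":0,"claw":0.7},{"delta_pos":[0,0,0],"twist":0,"claw":0.7},{"delta_pos":[0,0,0],"twist":0,"claw":0.7}]'
python3 -m creep '[{"delta_pos":[0,0,-1],"twist":0,"claw":0.7},{"delta_pos":[0,0,-3],"twist":0,"claw":0.7},{"delta_pos":[0,0,-6],"twist":0,"claw":0.7},{"delta_pos":[0,0,-9],"twist":0,"claw":0.7},{"delta_pos":[0,0,-12],"twist":0,"claw":0.7},{"delta_pos":[0,0,-14],"twist":0,"claw":0.7},{"delta_pos":[0,0,-15],"twist":0,"claw":0.7},{"delta_pos":[0,0,-15],"twist":0,"claw":0.7}]'
python3 -c "
from h import *
print(tool([.4762,.0086,.049]))"
```

```text
t: 28.35
eef_pos: [0.3894, -0.2973, 0.0368]
eef_rot: [-0.001, -0.089, 0.996, 0.001]
force: [0.7, -0.1, -0.1]
grip_width: 1.005
t: 29.15
eef_pos: [0.3911, -0.2989, 0.04]
eef_rot: [0.001, -0.089, 0.996, -0.001]
force: [-0.1, 0.1, 5.7]
grip_width: 0.531
t: 29.95
eef_pos: [0.3909, -0.2987, 0.19]
eef_rot: [0.001, -0.089, 0.996, -0.001]
force: [-0.2, -0.5, -1.1]
grip_width: 0.526
[-13.83  28.76  14.07]
```

```bash
python3 -m creep '[{"delta_pos":[-1,2,0],"twist":0,"claw":0.7},{"delta_pos":[-3,6,0],"twist":0,"claw":0.7},{"delta_pos":[-5,10.5,0],"twist":0,"claw":0.7},{"delta_pos":[-7.3,15,0],"twist":0,"claw":0.7},{"delta_pos":[-9.4,19.5,0],"twist":0,"claw":0.7},{"delta_pos":[-11.5,24,0],"twist":0,"claw":0.7},{"delta_pos":[-13,27,0],"twist":0,"claw":0.7},{"delta_pos":[-13.8,28.7,0],"twist":0,"claw":0.7}]'
python3 -m creep '[{"delta_pos":[0,0,0],"twist":0,"claw":0.7},{"delta_pos":[0,0,2],"twist":0,"claw":0.7},{"delta_pos":[0,0,4.5],"twist":0,"claw":0.7},{"delta_pos":[0,0,7],"twist":0,"claw":0.7},{"delta_pos":[0,0,9.5],"twist":0,"claw":0.7},{"delta_pos":[0,0,11.5],"twist":0,"claw":0.7},{"delta_pos":[0,0,12.5],"twist":0,"claw":0.7},{"delta_pos":[0,0,13],"twist":0,"claw":0.7}]'
python3 -m creep '[{"delta_pos":[0,0,0.1],"twist":0,"claw":0.7},{"delta_pos":[0,0,0.2],"twist":0,"claw":0.7},{"delta_pos":[0,0,0.3],"twist":0,"claw":0.7},{"delta_pos":[0,0,0.4],"twist":0,"claw":0.7},{"delta_pos":[0,0,0.5],"twist":0,"claw":0.7},{"delta_pos":[0,0,0.6],"twist":0,"claw":0.7},{"delta_pos":[0,0,0.7],"twist":0,"claw":0.7},{"delta_pos":[0,0,0.8],"twist":0,"claw":0.7}]'
python3 -c "
from h import *
print(tool([.4762,.0086,.048]))"
```

```text
t: 30.75
eef_pos: [0.4744, 0.0117, 0.1864]
eef_rot: [-0.002, -0.091, 0.996, 0.001]
force: [-0.1, -1.1, -2.6]
grip_width: 0.529
t: 31.55
eef_pos: [0.4735, 0.0082, 0.0567]
eef_rot: [-0.002, -0.088, 0.996, 0.0]
force: [-0.0, -0.3, -0.8]
grip_width: 0.532
t: 32.35
eef_pos: [0.4753, 0.0087, 0.0507]
eef_rot: [-0.0, -0.089, 0.996, -0.0]
force: [0.6, -0.4, -2.0]
grip_width: 0.53
[-0.08 -0.02  0.27]
```

```bash
python3 -m creep '[{"delta_pos":[0,0,0.05],"twist":0,"claw":0.7},{"delta_pos":[0,0,0.1],"twist":0,"claw":0.7},{"delta_pos":[0,0,0.15],"twist":0,"claw":0.7},{"delta_pos":[0,0,0.2],"twist":0,"claw":0.7},{"delta_pos":[0,0,0.25],"twist":0,"claw":0.7},{"delta_pos":[0,0,0.3],"twist":0,"claw":0.7},{"delta_pos":[0,0,0.3],"twist":0,"claw":0.7},{"delta_pos":[0,0,0.3],"twist":0,"claw":0.7}]'
```

```text
t: 33.15
eef_pos: [0.4754, 0.0087, 0.048]
eef_rot: [0.0, -0.089, 0.996, -0.0]
force: [-1.0, 0.5, -0.4]
grip_width: 0.529
```

```bash
python3 -m creep '[{"delta_pos":[0,0,0.05],"twist":0,"claw":0.7},{"delta_pos":[0,0,0.1],"twist":0,"claw":0.7},{"delta_pos":[0,0,0.1],"twist":0,"claw":0.7},{"delta_pos":[0,0,0.1],"twist":0,"claw":0.7},{"delta_pos":[0,0,0.1],"twist":0,"claw":0.7},{"delta_pos":[0,0,0.1],"twist":0,"claw":0.7},{"delta_pos":[0,0,0.1],"twist":0,"claw":0.7},{"delta_pos":[0,0,0.1],"twist":0,"claw":0.7}]'
```

```text
t: 33.95
eef_pos: [0.4754, 0.0087, 0.048]
eef_rot: [0.0, -0.089, 0.996, -0.0]
force: [-3.2, 0.6, 5.7]
grip_width: 0.528
```

Contact. Releasing, rising, and retreating toward the base for a final check.

```bash
python3 -m creep '[{"delta_pos":[0,0,0],"twist":0,"claw":0.4},{"delta_pos":[0,0,0],"twist":0,"claw":0.3},{"delta_pos":[0,0,0],"twist":0,"claw":0.2},{"delta_pos":[0,0,0],"twist":0,"claw":0.2},{"delta_pos":[0,0,-1],"twist":0,"claw":0.2},{"delta_pos":[0,0,-4],"twist":0,"claw":0.2},{"delta_pos":[0,0,-8],"twist":0,"claw":0.1},{"delta_pos":[0,0,-12],"twist":0,"claw":0}]'
python3 -m creep '[{"delta_pos":[0,0,-4],"twist":0,"claw":0},{"delta_pos":[3,0,-7],"twist":0,"claw":0},{"delta_pos":[7,0,-8],"twist":0,"claw":0},{"delta_pos":[11,0,-8],"twist":0,"claw":0},{"delta_pos":[15,0,-8],"twist":0,"claw":0},{"delta_pos":[18,0,-8],"twist":0,"claw":0},{"delta_pos":[19,0,-8],"twist":0,"claw":0},{"delta_pos":[19,0,-8],"twist":0,"claw":0}]'
python3 -m creep '[{"delta_pos":[0,0,0],"twist":0,"claw":0},{"delta_pos":[0,0,0],"twist":0,"claw":0},{"delta_pos":[0,0,0],"twist":0,"claw":0},{"delta_pos":[0,0,0],"twist":0,"claw":0},{"delta_pos":[0,0,0],"twist":0,"claw":0},{"delta_pos":[0,0,0],"twist":0,"claw":0},{"delta_pos":[0,0,0],"twist":0,"claw":0},{"delta_pos":[0,0,0],"twist":0,"claw":0}]'
python3 - <<'E'
from h import *
im=[]
for n,(a,b,c,d) in dict(top=(120,280,190,490),scene=(150,290,150,500)).items():
    p,_=snapshot(n); im.append(cv2.resize(p[a:b,c:d,::-1],(700,290),interpolation=cv2.INTER_CUBIC))
    if n=="top":
        hsv=cv2.cvtColor(p,cv2.COLOR_RGB2HSV)
        pads=dict(r=(.5765,.0272),y=(.5955,-.0735),g=(.4957,-.0922),b=(.4762,.0086))
        K=camera_info("top")
        for k,(x,y) in pads.items():
            uv=cv2.projectPoints(np.float64([[x,y,.092]]),cv2.Rodrigues(K["R"])[0],K["t"],K["intrinsics"],K["D"])[0].ravel()
            u,v=uv.round().astype(int); w=hsv[v-6:v+7,u-6:u+7]
            for ar,ce in blobs(((w[...,1]<75)&(w[...,2]>130)).astype(np.uint8),10)[:1]:
                print(k,ar,(ray(ce+[u-6,v-6],.092,"top")[:2]-[x,y]).round(4))
        for c in("red","green"):
            print(c,[(a,ce,ray(ce,.076,"top")[:2].round(3)) for a,ce in blobs(mask(p,c),90)])
cv2.imwrite("pics/final.png",np.vstack(im))
E
```

```text
t: 34.75
eef_pos: [0.4748, 0.0087, 0.1683]
eef_rot: [-0.0, -0.089, 0.996, 0.0]
force: [0.8, -0.2, -0.2]
grip_width: 1.003
t: 35.55
eef_pos: [0.2882, -0.0253, 0.2477]
eef_rot: [0.001, -0.088, 0.996, -0.001]
force: [0.4, -0.1, 0.1]
grip_width: 0.999
t: 36.35
eef_pos: [0.2884, -0.025, 0.2468]
eef_rot: [-0.0, -0.089, 0.996, -0.0]
force: [-0.4, 0.2, 0.3]
grip_width: 0.997
r 49 [-0.0015  0.0002]
y 48 [-0.0013 -0.0004]
g 52 [-0.002  0.001]
b 51 [-0.0026  0.0004]
red [(503, array([316.6, 171.8]), array([0.565, 0.025])), (263, array([ 72.4, 167.1]), array([0.566, 0.654])), (149, array([479.7, 210.5]), array([ 0.476, -0.381]))]
green [(436, array([360.9, 203.3]), array([ 0.488, -0.086])), (132, array([211.5, 254. ]), array([0.355, 0.278]))]
```

View pics/final.png

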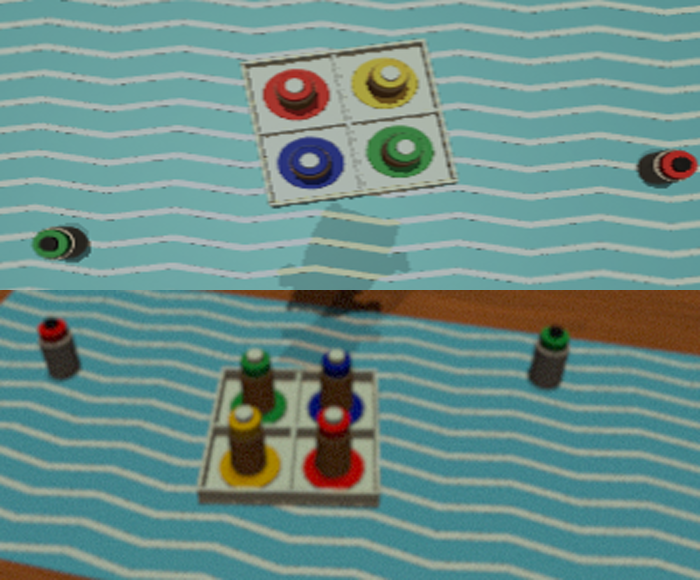

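All four stand upright and centred on their own colours, and both kitchen shakers are unmoved.

```bash
python3 -c "
from bench import env
print(env.close_job())"
```

```text
the job is handed in; nothing more can be done
None
```

All four clear shakers now stand upright on the pad of their own lid colour. I placed them in the order red, yellow, green, blue, lowering each one until the wrist force showed contact (2–7 N) before opening the fingers. The job was handed in at about 36.5 s of the 99 s allowed.

- **Placement:** in the last top view, each white spout is within about 3 mm of its pad centre. There are 15 mm of slack on each side. The scene view also shows all four upright.
- **Kitchen shakers:** the steel red and steel green shakers are at the same top-camera positions as at the start (within 0.1 pixel).
- **Robot:** the gripper is open, back from the tray, and touching nothing.

No check failed or disagreed. `close_job()` gave no verdict, so these checks are all I have to go on.

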